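# Hold the paper drawer's spring holder open for the new roll

### The arm

A 7-joint arm with a two-finger parallel gripper is mounted at the origin on the work surface. World frame = base frame: x ahead of the robot, y to its left, z up, the work surface at z = 0. Lengths are in m, angles in rad, forces in N, time in s.
With the tool pointing down it reaches from about 0.4 to 0.85 m from the base axis. Payload 10.4 kg.
Tool frame: the origin (TCP) lies on the centre line of the jaws, within the pads' length; the fingertips stand 11 mm ahead of it and the grasp point (between the pads) lies 8 mm behind it (tip_reach is the distance from the TCP to the fingertips, in m); z points along the fingers, y is the line along which they close (so a half turn about z gives the same grasp; the last joint's range is limited). The gripper opens to 85 mm and grips with 20 to 120 N. Pads are 22 mm wide; open, the fingers measure 114 mm over their backs; the gripper's body (76 mm by 85 mm) begins 54 mm behind the grasp point. The pads swing forward as they close: fully open they stand 13 mm farther back than shut.
Start: joints at [1.32, 0.332, -0.065, 1.46, 0.022, 1.35, -0.088], TCP at [0.141, -0.609, 0.207] pointing down, gripper open.
Joint ranges: [-2.6, 2.6], [-0.5, 2.12], [-1.47, 1.34], [0.16, 2.42], [-1.27, 4.41], [0.06, 2.06], [-2.6, 2.6]. Speed limits (rad/s): [2.22, 2.22, 2.79, 2.79, 3.14, 3.14, 3.14].

### API

Orientations are given as a unit quaternion [x, y, z, w].
In Python, from workcell import get_obs, camera, hand_in, tip_reach gives the robot as it stands. The module is installed in compiled form; this text tells all that it offers.
- The arm moves only by the tool move_arm, never from a script. Its argument "plan" is a list of rows, each an object with "delta_pos": the shift along the tool's x, y, z in m, a list of three; "turn": the turn, a rotation vector about the tool's x, y, z in rad, a list of three; "fingers": the closure, from 0 (fully open) to 1 (shut). A call has 1 to 12 rows; each row is the pose to reach, as a shift and turn from the pose commanded when the call began, along the tool's axes at that moment; what a row does not reach only later rows make up. A row lasts 1/8 s, in which the tool goes at most 62.5 mm and 10.7 degrees, less where a joint would pass 70% of its speed; a pose out of reach is approached as far as the arm can. A call with a gripper value outside its range is refused whole. The fingers move at their own pace and stop on an object; "force" is the grip in N (left out, the last holds). Time passes only in rows, so rows that repeat a pose let the fingers close. It gives the time, the measured TCP pose, the force, the opening and the grip force at its end, in the units of the state.
- get_obs(): the state, without advancing time (a new reading comes with each control period).
- camera(name): name is "scene" or "top" or "wrist"; returns a dict with "color" (480x640x3 uint8, red, green, blue), "range_z" (480x640 float32, m along the optical axis (not along the pixel's ray), 0 where there is no reading), "fx", "fy", "cx", "cy" (pixels), "k1" (the pictures are not rectified: a ray, as slopes to the right and down, at radius r is drawn at 1 + k1 r^2 times it, then the intrinsics apply), "R" (3x3) and "t" (3): a world point X has camera coordinates R X + t; the wrist camera has in their place "tool_from_camera" (4x4, takes a point from camera to tool coordinates, whose origin is the TCP and whose axes are the flange's). Camera axes: x right, y down, z forward; pixel columns grow to the right and rows downward; lengths in m; the calibration is good to about 2 mm. A picture is of the moment at which its call begins: read the wrist's pose just before it.
- hand_in(): hands the job in; it is judged then, once.
The state is a dict: "clock": time; "joint_pos": joint angles; "joint_velocities": joint speeds; "tau": joint torques, N m; "position": TCP position; "ee_rot": TCP orientation; "ft_force": force on the tool from outside, world axes, zero at the start; "torque": the same for the moment, N m; "grip_width": opening from 0.0 (shut) to 1.0 (fully open); "grasp_force": force on a finger pad.
Only numpy, scipy, OpenCV 4.12 (cv2) and the standard library are available. Lean on these libraries where they do the work, as an engineer would, in place of code of your own. Each camera call takes 0.05 s, during which the arm holds its last target. There are 200 camera calls.

### The job

The pattern-paper drawer on the cutting table is empty; make it ready for the new roll. Pull the drawer out to its stop, then draw the spring-loaded roll holder inside it sideways by its upright tab until its pointer stands on the black line across the scale ledge, and keep hold of it there: it springs back if let go, so finish while still holding it on the line and I will drop the roll in. Leave the paper roll, cloth weight, chalk and shears where they are.

Things in the scene. Friction and masses are not known exactly. Their poses are not given: they have to be found in the camera images.
- roll_cabinet: low grey steel cabinet fixed on the table, 260 deep (x) x 380 wide (y) x 135 high, with one drawer filling its front. Origin: on the table, under the middle of its front edge. Its x axis points into the cabinet, away from the drawer's front; y runs along the front (to the left seen from the robot), z up. Turned up to 0.2 rad from facing the robot. A tear bar 4 mm high lies on its top.
- roll_drawer (a joint): drawer travel in m along the cabinet's -x (towards the robot): 0 = shut, 0.160 = at its stop; starts 0 to 20 mm ajar. About 4 N of friction; it stays where it is left. Front panel 16 thick, its top 131 above the table; the side walls' tops are 65 above the table, the floor 20.
- drawer_handle (a point): middle of the drawer's steel bar handle: a horizontal bar 10 mm thick, 130 long along the cabinet's y, 42 mm in front of the drawer's front panel and 105 above the table (30 below the cabinet's top); moves with the drawer.
- tail_slide (a joint): travel in m of the spring-loaded roll holder along the cabinet's -y (to the right as seen from the robot), relative to the drawer: 0 = at rest where the spring holds it, 0.048 = pointer on the line, 0.065 = its far stop. The spring pulls it back with about 5 N at 0 and 11 N at the line.
- tailstock: the spring-loaded roll holder, in the right half of the drawer on a low rail: a 60 mm aluminium flange with a hub facing left and, 40 mm right of the flange, the upright black tab it is drawn by, with the pointer. It slides only along the cabinet's y. Axes as the cabinet's. Origin at table height straight below the tab.
- tab (a point): grip point of the holder's upright black tab: a plate 40 wide (cabinet x) x 10 thick (cabinet y), top 117 above the table; this point is its centre, 105 above the table. Free room: 35 mm to its left up to the flange (top 98 above the table; 30 mm below 75), open to its right above the drawer's wall. With the drawer at its stop the tab is 88 mm in front of the cabinet's front plane.
- pointer (a point): tip of the holder's thin black pointer, 50 mm nearer the front panel than the tab's centre, 104 above the table; it moves with the holder.
- line (a point): end of the black loading line, 4 mm wide, across the aluminium scale ledge just behind the drawer's front panel (ledge 22 wide, 135 long, top 100 above the table). The pointer is on the line when its tip has the same cabinet-y as this point. It moves with the drawer and lies 48 mm to the right of the pointer at rest.
- paper_roll: new roll of pattern paper, 80 in diameter, 200 tall, standing on end to the left of the cabinet's front; to be left alone. Origin: centre of its underside.
- cloth_weight: dark iron cloth weight, disc 90 in diameter, 45 high with its knob, on the table to the right of the drawer; to be left alone. Origin: centre of its underside.
- chalk: white piece of tailor's chalk, about 45 x 34 x 8, on top of the cabinet near its front edge; to be left alone.
- shears: tailor's shears with black bows, 230 long, 14 high, lying on the table left of the drawer; to be left alone. Origin near the pivot, on the table.

How it is judged:
By the outcome, as a careful person would: the job done as asked, in the order asked, and still so for the second after the job is handed in, while the arm keeps its last pose, push and grip.
It also fails if it takes over 45 s, if anything falls off the work surface, if the arm or the gripper's body presses on something with over 40 N, if the wrist force passes 120 N, or if a joint passes its speed limit or range.

## Working session

There is one attempt and no reset: what is moved stays moved. The work goes in short steps, Python scripts to look and compute and a tool call to move; the robot and the scene stay as the last step left them, time stands still between calls to the robot, and variables do not carry over. Pictures are saved under pics/ and viewed, at most 10 in all, crops included, and the job is handed in when it is done.

Besides the shell and the picture viewer there is one more tool, called after "Emit:" by a JSON object that holds its "fn" and its "kwargs", one argument or row to a line. move_arm: Moves the arm, as the interface text tells. Its arguments: {"type":"object","properties":{"plan":{"type":"array","items":{"type":"object","properties":{"delta_pos":{"type":"array","items":{"type":"number"}},"turn":{"type":"array","items":{"type":"number"}},"fingers":{"type":"number"}}}},"force":{"type":"number"}},"required":["plan"]}

```bash
mkdir -p pics; cat > h.py <<'E'
import numpy as np, cv2
from workcell import get_obs, camera, hand_in, tip_reach
from scipy.spatial.transform import Rotation as Ro
def ray(c,u,v):
    p=np.array([(u-c['cx'])/c['fx'],(v-c['cy'])/c['fy']]); q=p.copy()
    for _ in range(20): q=p/(1+c['k1']*(q@q))
    return np.array([q[0],q[1],1.0])
def pose(c,o=None):
    if 'R' in c: return c['R'].T, -c['R'].T@c['t']
    T=np.array(c['tool_from_camera']); W=Ro.from_quat(o['ee_rot']).as_matrix()
    return W@T[:3,:3], W@T[:3,3]+np.array(o['position'])
def onplane(c,u,v,z,o=None):
    M,p=pose(c,o); d=M@ray(c,u,v); return p+d*(z-p[2])/d[2]
def bydepth(c,u,v,o=None):
    M,p=pose(c,o); return p+M@ray(c,u,v)*c['range_z'][int(v),int(u)]
def save(c,n): cv2.imwrite('pics/'+n,c['color'][:,:,::-1])
E
python3 - <<'E'
from h import *
o=get_obs(); print({k:np.round(v,3) for k,v in o.items()}, tip_reach if not callable(tip_reach) else tip_reach())
for n in ('scene','top'):
    c=camera(n); save(c,n+'0.png'); print(n,np.round(pose(c)[1],3))
E
```

```text
{'clock': np.float64(0.0), 'joint_pos': array([ 1.32 ,  0.333, -0.065,  1.461,  0.022,  1.35 , -0.088]), 'joint_velocities': array([ 0.   , -0.001, -0.002, -0.001,  0.001, -0.001,  0.   ]), 'tau': array([ 1.0000e-03, -6.2544e+01,  4.9000e-02, -3.9162e+01,  1.6000e-02,
        1.0000e-02,  0.0000e+00]), 'position': array([ 0.141, -0.608,  0.206]), 'ee_rot': array([ 0.994,  0.114, -0.   , -0.001]), 'ft_force': array([0.284, 0.159, 0.043]), 'torque': array([ 0.011, -0.023, -0.025]), 'grasp_force': np.float64(0.0), 'grip_width': np.float64(1.005)} 0.011
scene [ 0.765 -0.473  1.196]
top [0.487 0.039 1.543]
```

View pics/top0.png

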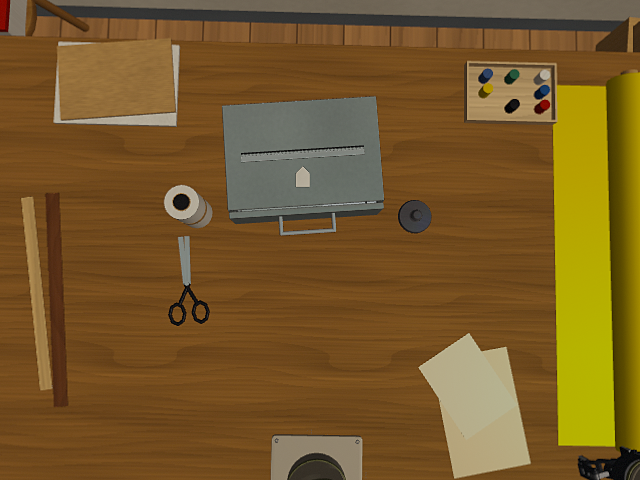

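View pics/scene0.png

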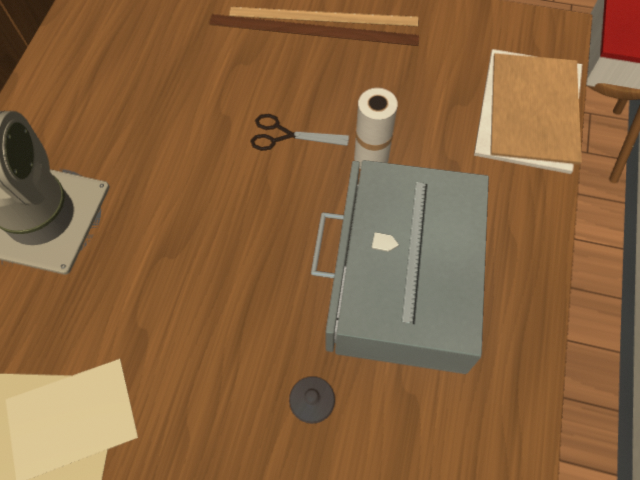

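The top view shows the cabinet with top corners near (223,106), (377,97), (384,203) and (229,212), and the handle bar from (282,234) to (335,230). The weight is at (415,216) and the roll's foot is near (200,213). The scene view shows the same bar from (322,215) to (314,275).

```bash
python3 - <<'E'
from h import *
c=camera('top'); s=camera('scene')
for n,u,v,z in [('bl',223,106,.135),('br',377,97,.135),('hl',282,234,.11),('hr',335,230,.11),('wt',415,216,.03)]:
    print(n,np.round(onplane(c,u,v,z),4))
for n,u,v,z in [('shl',322,215,.11),('shr',314,275,.11),('swt',312,399,.02),('sbl',489,175,.135)]: print(n,np.round(onplane(s,u,v,z),4))
# refine: handle bar via depth band z .09-.12 in top image, region
def cloud(c):
    vv,uu=np.mgrid[0:480,0:640]; p=np.stack([(uu-c['cx'])/c['fx'],(vv-c['cy'])/c['fy']],-1); q=p.copy()
    for _ in range(15): q=p/(1+c['k1']*(q**2).sum(-1,keepdims=True))
    M,t=pose(c); d=c['range_z']; P=np.concatenate([q,np.ones_like(q[...,:1])],-1)*d[...,None]
    return P@M.T+t
for n,cc in (('top',c),('scene',s)):
    P=cloud(cc); 
    m=(P[...,2]>.127)&(P[...,2]<.143)&(P[...,0]>.4)&(P[...,0]<1.1)&(abs(P[...,1]-.05)<.3)
    X=P[m]; r=cv2.minAreaRect(X[:,:2].astype(np.float32)); print(n,'cabinet top',r, np.round(cv2.boxPoints(r),3).tolist(), X[:,2].mean())
    m=(P[...,2]>.085)&(P[...,2]<.12)&(P[...,0]>.4)&(P[...,0]<.72)&(abs(P[...,1]-.05)<.15)
    X=P[m]; print(' handle',len(X), np.round([X.min(0),X.max(0)],3).tolist() if len(X) else '')
    k=np.argsort(X[:,0])
    # bar front edge per y bin
    for y in np.arange(-.05,.15,.02):
        b=X[abs(X[:,1]-y)<.005]
        if len(b): print('  ',round(y,2),np.round(np.percentile(b[:,0],[0,50,100]),3),b[:,2].mean().round(3))
E
```

```text
bl [0.9252 0.2468 0.135 ]
br [ 0.9575 -0.1302  0.135 ]
hl [0.6164 0.0961 0.11  ]
hr [ 0.629  -0.0335  0.11  ]
wt [ 0.6779 -0.2451  0.03  ]
shl [0.6186 0.0928 0.11  ]
shr [ 0.6349 -0.0385  0.11  ]
swt [ 0.6826 -0.2506  0.02  ]
sbl [0.93   0.2487 0.135 ]
top cabinet top ((0.8008521795272827, 0.10270719230175018), (0.2834208607673645, 0.48716843128204346), 5.453348636627197) [[0.6370000243186951, 0.3319999873638153], [0.6830000281333923, -0.15299999713897705], [0.9649999737739563, -0.12600000202655792], [0.9190000295639038, 0.35899999737739563]] 0.1348988624774181
 handle 619 [[0.614, -0.1, 0.085], [0.702, 0.199, 0.12]]
   -0.05 [0.674 0.675 0.698] 0.101
   -0.03 [0.626 0.651 0.696] 0.109
   -0.01 [0.624 0.632 0.695] 0.105
   0.01 [0.623 0.628 0.669] 0.108
   0.03 [0.62  0.626 0.668] 0.106
   0.05 [0.618 0.625 0.666] 0.108
   0.07 [0.617 0.623 0.664] 0.106
   0.09 [0.614 0.621 0.663] 0.106
   0.11 [0.659 0.66  0.661] 0.107
   0.13 [0.658 0.658 0.659] 0.099
scene cabinet top ((0.8019178509712219, 0.0953841507434845), (0.2832220494747162, 0.4773270785808563), 5.291904926300049) [[0.6389999985694885, 0.3199999928474426], [0.6830000281333923, -0.1550000011920929], [0.9649999737739563, -0.1289999932050705], [0.9210000038146973, 0.34599998593330383]] 0.13370539830042286
 handle 643 [[0.614, -0.099, 0.085], [0.697, 0.193, 0.12]]
   -0.05 [0.69  0.691 0.693] 0.098
   -0.03 [0.626 0.651 0.691] 0.107
   -0.01 [0.624 0.631 0.689] 0.106
   0.01 [0.622 0.628 0.685] 0.108
   0.03 [0.621 0.626 0.683] 0.107
   0.05 [0.618 0.624 0.682] 0.107
   0.07 [0.616 0.622 0.68 ] 0.107
   0.09 [0.614 0.623 0.678] 0.106
   0.11 [0.649 0.676 0.676] 0.098
   0.13 [0.674 0.674 0.674] 0.112
```

```bash
cat >> h.py <<'E'
def go(t,ang):  # target TCP, angle of tool x, tool down
    o=get_obs(); W=Ro.from_quat(o['ee_rot'])
    D=Ro.from_matrix(np.array([[np.cos(ang),np.sin(ang),0],[np.sin(ang),-np.cos(ang),0],[0,0,-1]]))
    print('delta',np.round(W.inv().apply(np.array(t)-o['position']),4),'turn',np.round((W.inv()*D).as_rotvec(),4))
E
python3 -c "
from h import *
go([.6255,.030,.20],1.571+.092)"
```

```text
delta [ 0.6161 -0.5127  0.0065] turn [-7.0000e-04 -6.0000e-04 -1.4352e+00]
```

Emit:
{"fn": "move_arm", "kwargs": {
  "plan": [
    {"delta_pos": [0.05,-0.042,0],"turn": [0,0,-0.13],"fingers": 0.65},
    {"delta_pos": [0.1,-0.083,0],"turn": [0,0,-0.26],"fingers": 0.65},
    {"delta_pos": [0.145,-0.12,0],"turn": [0,0,-0.39],"fingers": 0.65},
    {"delta_pos": [0.19,-0.158,0],"turn": [0,0,-0.52],"fingers": 0.65},
    {"delta_pos": [0.235,-0.195,0],"turn": [0,0,-0.65],"fingers": 0.65},
    {"delta_pos": [0.28,-0.233,0],"turn": [0,0,-0.78],"fingers": 0.65},
    {"delta_pos": [0.325,-0.27,0],"turn": [0,0,-0.91],"fingers": 0.65},
    {"delta_pos": [0.37,-0.308,0],"turn": [0,0,-1.04],"fingers": 0.65},
    {"delta_pos": [0.415,-0.345,0],"turn": [0,0,-1.17],"fingers": 0.65},
    {"delta_pos": [0.46,-0.383,0],"turn": [0,0,-1.3],"fingers": 0.65},
    {"delta_pos": [0.505,-0.42,0],"turn": [0,0,-1.435],"fingers": 0.65},
    {"delta_pos": [0.55,-0.458,0],"turn": [0,0,-1.435],"fingers": 0.65}
  ]
}}

```text
clock: 1.7
position: [0.5745, -0.0373, 0.2066]
ee_rot: [0.673, 0.739, -0.0, 0.0]
ft_force: [0.4, -0.2, 0.5]
grip_width: 0.347
grasp_force: 0.0
```

```bash
python3 -c "
from h import *
go([.6255,.030,.20],1.571+.092);o=get_obs();print(o['position'],o['grip_width'],o['ft_force'],np.round(o['joint_pos'],2))"
```

```text
delta [0.0623 0.0571 0.0066] turn [0.0003 0.0004 0.0009]
[ 0.57446344 -0.03730099  0.20656036] 0.3467525201247549 [ 0.42544757 -0.22119665  0.53379151] [ 0.57  0.3  -0.7   1.57  0.2   1.35 -0.06]
```

Emit:
{"fn": "move_arm", "kwargs": {
  "plan": [
    {"delta_pos": [0.031,0.028,0.003],"turn": [0,0,0],"fingers": 0.65},
    {"delta_pos": [0.062,0.057,0.006],"turn": [0,0,0.001],"fingers": 0.65},
    {"delta_pos": [0.062,0.057,0.006],"turn": [0,0,0.001],"fingers": 0.65},
    {"delta_pos": [0.062,0.057,0.006],"turn": [0,0,0.001],"fingers": 0.65}
  ]
}}

```text
clock: 2.2
position: [0.6244, 0.028, 0.2002]
ee_rot: [0.674, 0.738, -0.0, -0.0]
ft_force: [0.5, -0.5, -0.2]
grip_width: 0.352
grasp_force: 0.0
```

```bash
python3 -c "
from h import *
o=get_obs();c=camera('wrist');save(c,'w1.png');print(o['position'],o['joint_pos'].round(2))
M,p=pose(c,o)
print(p,M.round(2))
def proj(X):
    q=M.T@(np.array(X)-p); s=q[:2]/q[2]; s=s*(1+c['k1']*(s@s)); return s*[c['fx'],c['fy']]+[c['cx'],c['cy']]
print(proj([.6255,.03,.11]),proj([.6195,.095,.11]),proj([.6315,-.035,.11]))
"
```

```text
[0.62437869 0.0279597  0.20020088] [ 0.41  0.42 -0.71  1.44  0.28  1.38 -0.21]
[0.61704781 0.10849882 0.36714909] [[ 1.    0.09  0.03]
 [ 0.09 -0.94 -0.32]
 [-0.    0.32 -0.95]]
[322.95601701 233.94378742] [323.09371229 142.62855864] [322.8222602  312.42196899]
```

View pics/w1.png

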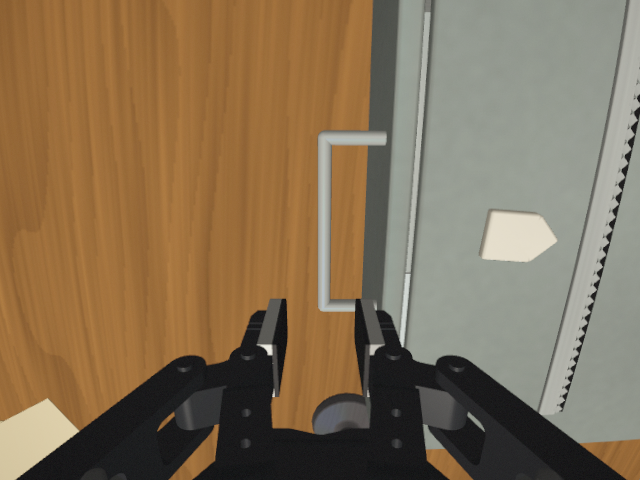

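The wrist view shows the bar upright at u≈324 (v 131 to 311), where I predicted u 323, so the fingers straddle it and the yaw is right. Going down.

Emit:
{"fn": "move_arm", "kwargs": {
  "plan": [
    {"delta_pos": [0.005,0.001,0.03],"turn": [0,0,0],"fingers": 0.65},
    {"delta_pos": [0.005,0.001,0.06],"turn": [0,0,0],"fingers": 0.65},
    {"delta_pos": [0.005,0.001,0.09],"turn": [0,0,0],"fingers": 0.65},
    {"delta_pos": [0.005,0.001,0.105],"turn": [0,0,0],"fingers": 0.65},
    {"delta_pos": [0.005,0.001,0.105],"turn": [0,0,0],"fingers": 0.65},
    {"delta_pos": [0.005,0.001,0.105],"turn": [0,0,0],"fingers": 1},
    {"delta_pos": [0.005,0.001,0.105],"turn": [0,0,0],"fingers": 1},
    {"delta_pos": [0.005,0.001,0.105],"turn": [0,0,0],"fingers": 1}
  ],
  "force": 50
}}

```text
clock: 3.25
position: [0.6255, 0.0336, 0.0962]
ee_rot: [0.674, 0.739, 0.0, 0.0]
ft_force: [0.5, 0.6, -0.1]
grip_width: 0.004
grasp_force: 0.0
```

```bash
python3 -c "
from h import *
o=get_obs();c=camera('wrist');save(c,'w2.png');print(o['position'],o['grip_width'],o['grasp_force'],o['ft_force'])
for u,v in [(324,150),(324,180),(323,120)]: print(bydepth(c,u,v,o))
"
```

```text
[0.62549528 0.03358156 0.09619458] 0.003791773443039552 0.0 [ 0.47738096  0.63492549 -0.05293874]
[0.62028583 0.1029399  0.10655927]
[0.62141222 0.09081285 0.10911598]
[ 0.61934679  0.11544888 -0.00134647]
```

View pics/w2.png

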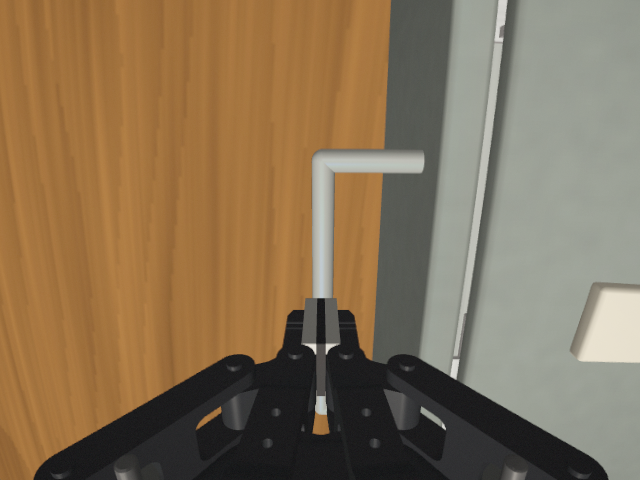

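```bash
python3 -c "
from h import *
o=get_obs();c=camera('wrist')
for u,v in [(324,270),(324,290),(309,302),(332,302),(309,320),(332,335),(322,330),(300,315),(321,405),(345,330)]: print(u,v,bydepth(c,u,v,o).round(4),c['range_z'][v,u].round(4))
s=camera('scene');save(s,'s2.png');cv2.imwrite('pics/s2c.png',cv2.resize(s['color'][150:330,200:440,::-1],None,fx=3,fy=3,interpolation=cv2.INTER_CUBIC))
"
```

```text
324 270 [0.6252 0.0502 0.1095] 0.166
324 290 [0.6261 0.0401 0.1092] 0.1694
309 302 [0.6195 0.0429 0.1275] 0.151
332 302 [0.629  0.0434 0.1269] 0.1517
309 320 [0.6199 0.0435 0.1429] 0.1362
332 335 [0.6283 0.0435 0.152 ] 0.1279
322 330 [0.6248 0.0432 0.1487] 0.131
300 315 [0.6163 0.0392 0.1323] 0.1475
321 405 [ 0.6309 -0.0262  0.1102] 0.1896
345 330 [0.6338 0.0402 0.1426] 0.1379
```

View pics/s2c.png

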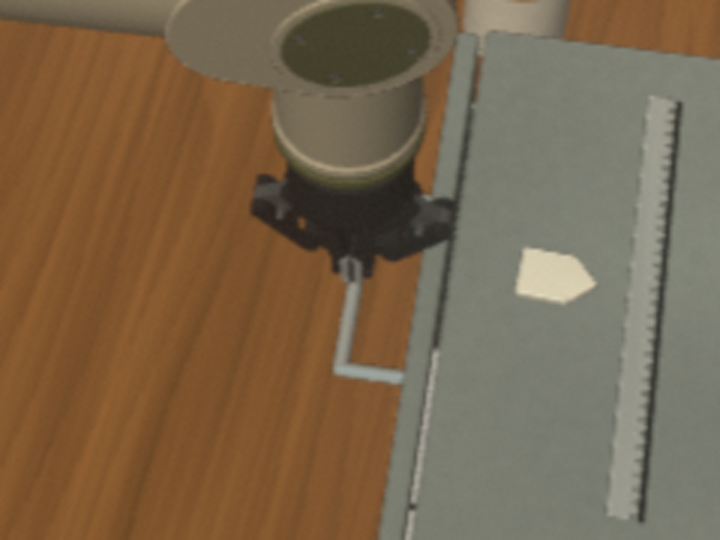

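The wrist depth puts the closed fingertips at z≈0.124 (v≈298), and the bar at z 0.109 is visible running beneath them. So the tips stand about 28 mm short of the reported TCP, and the fingers closed above the bar. I'll open, go 38 mm lower and close again.

Emit:
{"fn": "move_arm", "kwargs": {
  "plan": [
    {"delta_pos": [0,0,0],"turn": [0,0,0],"fingers": 0.65},
    {"delta_pos": [0,0,0],"turn": [0,0,0],"fingers": 0.65},
    {"delta_pos": [0,0,0],"turn": [0,0,0],"fingers": 0.65},
    {"delta_pos": [0,0.001,0.013],"turn": [0,0,0],"fingers": 0.65},
    {"delta_pos": [0,0.001,0.026],"turn": [0,0,0],"fingers": 0.65},
    {"delta_pos": [0,0.001,0.038],"turn": [0,0,0],"fingers": 0.65},
    {"delta_pos": [0,0.001,0.038],"turn": [0,0,0],"fingers": 0.65},
    {"delta_pos": [0,0.001,0.038],"turn": [0,0,0],"fingers": 1},
    {"delta_pos": [0,0.001,0.038],"turn": [0,0,0],"fingers": 1},
    {"delta_pos": [0,0.001,0.038],"turn": [0,0,0],"fingers": 1}
  ],
  "force": 50
}}

```text
clock: 4.65
position: [0.6271, 0.0338, 0.0579]
ee_rot: [0.674, 0.739, 0.001, 0.001]
ft_force: [2.0, 0.2, 7.2]
grip_width: 0.098
grasp_force: 48.7
```

Emit:
{"fn": "move_arm", "kwargs": {
  "plan": [
    {"delta_pos": [0,-0.01,0],"turn": [0,0,0],"fingers": 1},
    {"delta_pos": [0,-0.025,0],"turn": [0,0,0],"fingers": 1},
    {"delta_pos": [0,-0.045,0],"turn": [0,0,0],"fingers": 1},
    {"delta_pos": [0,-0.065,0],"turn": [0,0,0],"fingers": 1},
    {"delta_pos": [0,-0.085,0],"turn": [0,0,0],"fingers": 1},
    {"delta_pos": [0,-0.105,0],"turn": [0,0,0],"fingers": 1},
    {"delta_pos": [0,-0.12,0],"turn": [0,0,0],"fingers": 1},
    {"delta_pos": [0,-0.13,0],"turn": [0,0,0],"fingers": 1},
    {"delta_pos": [0,-0.135,0],"turn": [0,0,0],"fingers": 1},
    {"delta_pos": [0,-0.135,0],"turn": [0,0,0],"fingers": 1}
  ]
}}

```text
clock: 5.9
position: [0.4916, 0.0218, 0.0578]
ee_rot: [0.674, 0.739, 0.0, 0.0]
ft_force: [-2.2, 2.6, 11.0]
grip_width: 0.095
grasp_force: 50.2
```

Emit:
{"fn": "move_arm", "kwargs": {
  "plan": [
    {"delta_pos": [0,-0.003,0],"turn": [0,0,0],"fingers": 1},
    {"delta_pos": [0,-0.006,0],"turn": [0,0,0],"fingers": 1},
    {"delta_pos": [0,-0.006,0],"turn": [0,0,0],"fingers": 1}
  ]
}}

```text
clock: 6.28
position: [0.4862, 0.0213, 0.0578]
ee_rot: [0.674, 0.739, 0.001, 0.0]
ft_force: [1.0, 2.8, 7.3]
grip_width: 0.098
grasp_force: 50.0
```

Emit:
{"fn": "move_arm", "kwargs": {
  "plan": [
    {"delta_pos": [0,-0.003,0],"turn": [0,0,0],"fingers": 1},
    {"delta_pos": [0,-0.006,0],"turn": [0,0,0],"fingers": 1},
    {"delta_pos": [0,-0.006,0],"turn": [0,0,0],"fingers": 1}
  ]
}}

```text
clock: 6.65
position: [0.4802, 0.0208, 0.0578]
ee_rot: [0.674, 0.739, 0.001, 0.0]
ft_force: [0.9, 2.7, 7.5]
grip_width: 0.099
grasp_force: 50.0
```

Emit:
{"fn": "move_arm", "kwargs": {
  "plan": [
    {"delta_pos": [0,-0.003,0],"turn": [0,0,0],"fingers": 1},
    {"delta_pos": [0,-0.006,0],"turn": [0,0,0],"fingers": 1},
    {"delta_pos": [0,-0.006,0],"turn": [0,0,0],"fingers": 1}
  ]
}}

```text
clock: 7.02
position: [0.4742, 0.0203, 0.0578]
ee_rot: [0.674, 0.739, 0.001, 0.0]
ft_force: [1.9, 2.1, 7.8]
grip_width: 0.098
grasp_force: 50.0
```

Emit:
{"fn": "move_arm", "kwargs": {
  "plan": [
    {"delta_pos": [0,-0.003,0],"turn": [0,0,0],"fingers": 1},
    {"delta_pos": [0,-0.005,0],"turn": [0,0,0],"fingers": 1},
    {"delta_pos": [0,-0.005,0],"turn": [0,0,0],"fingers": 1}
  ]
}}

```text
clock: 7.4
position: [0.4711, 0.02, 0.0579]
ee_rot: [0.674, 0.739, 0.002, 0.001]
ft_force: [12.6, 3.3, -3.2]
grip_width: 0.098
grasp_force: 49.2
```

Emit:
{"fn": "move_arm", "kwargs": {
  "plan": [
    {"delta_pos": [0,-0.002,0],"turn": [0,0,0],"fingers": 1},
    {"delta_pos": [0,-0.003,0],"turn": [0,0,0],"fingers": 1},
    {"delta_pos": [0,-0.003,0],"turn": [0,0,0],"fingers": 1}
  ]
}}

```text
clock: 7.78
position: [0.4712, 0.0201, 0.0581]
ee_rot: [0.674, 0.739, 0.005, 0.003]
ft_force: [31.0, 5.0, -23.2]
grip_width: 0.096
grasp_force: 48.4
```

```bash
python3 - <<'E'
from h import *
o=get_obs();t=camera('top');save(t,'t3.png');w=camera('wrist');cv2.imwrite('pics/tw.png',np.vstack([cv2.resize(t['color'][150:330,200:440],None,fx=2.6,fy=2.6)[:,:624],])[:,:,::-1])
print(o['position'],o['ft_force'],o['joint_pos'].round(2))
E
```

```text
[0.47118963 0.02012024 0.05805676] [ 31.04035855   5.00513285 -23.1761368 ] [ 0.57  0.21 -0.76  2.    0.17  0.98 -0.18]
```

View pics/tw.png

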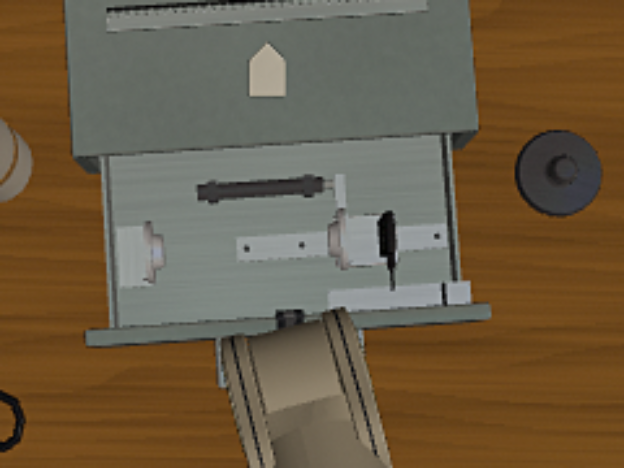

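The drawer is at its stop: it stood still at x≈0.471 while the force rose to 31 N. The crop shows the tab at (388,235), the pointer tip at (392,288) and the line at (444,293), which in full pixels are (349,240), (351,261) and (371,263).

Emit:
{"fn": "move_arm", "kwargs": {
  "plan": [
    {"delta_pos": [0,0.002,0],"turn": [0,0,0],"fingers": 1},
    {"delta_pos": [0,0.003,0],"turn": [0,0,0],"fingers": 0.65},
    {"delta_pos": [0,0.003,0],"turn": [0,0,0],"fingers": 0.65},
    {"delta_pos": [0,0.003,0],"turn": [0,0,0],"fingers": 0.65},
    {"delta_pos": [0,0.003,-0.03],"turn": [0,0,0],"fingers": 0.65},
    {"delta_pos": [0,0.003,-0.07],"turn": [0,0,0],"fingers": 0.6},
    {"delta_pos": [0,0.003,-0.12],"turn": [0,0,0],"fingers": 0.55},
    {"delta_pos": [0,0.003,-0.16],"turn": [0,0,0],"fingers": 0.55},
    {"delta_pos": [0,0.003,-0.16],"turn": [0,0,0],"fingers": 0.55}
  ]
}}

```text
clock: 9.0
position: [0.4705, 0.0194, 0.2203]
ee_rot: [0.674, 0.738, 0.001, 0.002]
ft_force: [-0.5, 0.4, -1.2]
grip_width: 0.454
grasp_force: 0.0
```

```bash
python3 - <<'E'
from h import *
o=get_obs();t=camera('top')
print(o['position'],o['ft_force'],o['joint_pos'].round(2))
ex=np.array([np.cos(.092),np.sin(.092),0]);ey=np.array([-ex[1],ex[0],0])
P={}
for n,u,v,z in [('tab',349.2,240.4,.117),('ptr',350.8,260.8,.104),('line',370.8,262.7,.1)]:
    P[n]=onplane(t,u,v,z); print(n,P[n].round(4),'cab xy',(P[n]@ex).round(4),(P[n]@ey).round(4), bydepth(t,u,v).round(3))
save(t,'t4.png')
# tab: dark px in region
g=t['color'].max(2)[215:275,335:385]; m=(g<60).astype(np.uint8)
n,l,st,ce=cv2.connectedComponentsWithStats(m); print(st,ce+[335,215])
go(P['tab']*[1,1,0]+[0,0,.22],.092)
go(P['tab']*[1,1,0]+[0,0,.22],.092+np.pi)
E
```

```text
[0.47045163 0.01937337 0.22032322] [-0.51375409  0.37340684 -1.17863473] [ 0.64  0.02 -0.78  1.8   0.02  1.32 -0.05]
tab [ 0.6036 -0.0682  0.117 ] cab xy 0.5948 -0.1233 [ 0.604 -0.068  0.115]
ptr [ 0.5545 -0.0738  0.104 ] cab xy 0.5454 -0.1244 [ 0.555 -0.074  0.102]
line [ 0.5511 -0.1234  0.1   ] cab xy 0.5374 -0.1735 [ 0.551 -0.123  0.101]
[[   0    0   50   60 2754]
 [  36    0    4   42   62]
 [  10   15    7   31  123]
 [  32   25    2    1    2]
 [  35   43    2    9   13]
 [   0   52    7    8   19]
 [  47   57    3    1    3]
 [  17   59   12    1   12]
 [  32   58   12    1   12]] [[359.70915033 244.30210603]
 [372.58064516 234.98387097]
 [348.71544715 241.66666667]
 [367.5        240.        ]
 [370.30769231 262.76923077]
 [337.42105263 269.57894737]
 [383.         272.        ]
 [357.5        274.        ]
 [372.5        273.        ]]
delta [-0.0992  0.1257 -0.0012] turn [ 2.7000e-03 -1.0000e-03  1.5696e+00]
delta [-0.0992  0.1257 -0.0012] turn [ 1.000e-03  2.700e-03 -1.572e+00]
```

Emit:
{"fn": "move_arm", "kwargs": {
  "plan": [
    {"delta_pos": [-0.01,0.014,0],"turn": [0,0,-0.15],"fingers": 0.6},
    {"delta_pos": [-0.02,0.028,0],"turn": [0,0,-0.32],"fingers": 0.6},
    {"delta_pos": [-0.03,0.042,0],"turn": [0,0,-0.49],"fingers": 0.6},
    {"delta_pos": [-0.04,0.056,0],"turn": [0,0,-0.66],"fingers": 0.6},
    {"delta_pos": [-0.05,0.07,0],"turn": [0,0,-0.83],"fingers": 0.6},
    {"delta_pos": [-0.06,0.084,0],"turn": [0,0,-1.0],"fingers": 0.6},
    {"delta_pos": [-0.07,0.098,0],"turn": [0,0,-1.17],"fingers": 0.6},
    {"delta_pos": [-0.08,0.112,0],"turn": [0,0,-1.34],"fingers": 0.6},
    {"delta_pos": [-0.09,0.12,0],"turn": [0.001,0.003,-1.5],"fingers": 0.6},
    {"delta_pos": [-0.099,0.126,0],"turn": [0.001,0.003,-1.572],"fingers": 0.6},
    {"delta_pos": [-0.099,0.126,0],"turn": [0.001,0.003,-1.572],"fingers": 0.6},
    {"delta_pos": [-0.099,0.126,0],"turn": [0.001,0.003,-1.572],"fingers": 0.6}
  ]
}}

```text
clock: 10.55
position: [0.6027, -0.0672, 0.2167]
ee_rot: [-0.046, 0.999, 0.001, -0.002]
ft_force: [0.8, -0.1, -0.3]
grip_width: 0.399
grasp_force: 0.0
```

```bash
python3 - <<'E'
from h import *
o=get_obs();c=camera('wrist');save(c,'w5.png');print(o['position'],o['joint_pos'].round(2),o['grip_width'])
go([.6036,-.0682,.15],.092+np.pi)
E
```

```text
[ 0.60273224 -0.06718694  0.21670687] [ 0.69  0.41 -0.86  1.46  0.31  1.42  1.48] 0.3987854728285724
delta [-0.0009 -0.0012  0.0671] turn [ 0.0014 -0.0032 -0.0004]
```

View pics/w5.png

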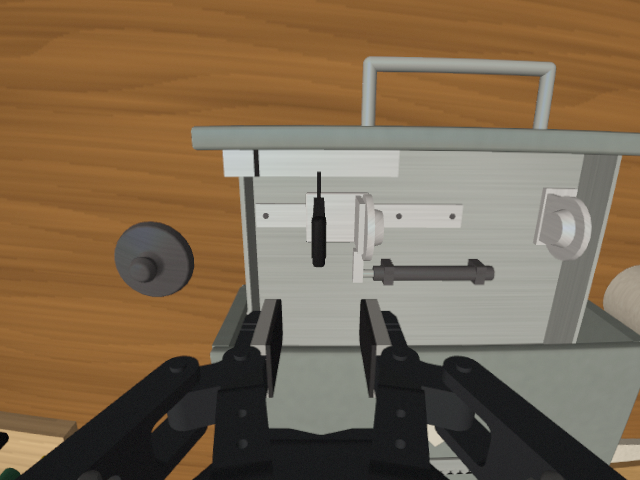

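The wrist view shows the tab at (319,235), the pointer tip at (319,173) and the line at (256,163). The jaws' mid-plane is at u≈321.

```bash
cat >> h.py <<'E'
A=.092; ex=np.array([np.cos(A),np.sin(A),0]);ey=np.array([-ex[1],ex[0],0])
def rep(n,P): print(n,P.round(4),'cab',(P@ex).round(4),(P@ey).round(4))
E
python3 - <<'E'
from h import *
o=get_obs();c=camera('wrist')
for n,u,v,z in [('tab',319,232,.117),('ptr',319,173,.104),('lineA',256,151,.1),('lineB',256,175,.1),('ledgeL',224,151,.1),('ledgeR',399,151,.1)]:
    rep(n,onplane(c,u,v,z,o)); print('   d',bydepth(c,u,v,o).round(3))
rep('tcp',np.array(o['position']))
E
```

```text
tab [ 0.6007 -0.0693  0.117 ] cab 0.5918 -0.1242
   d [ 0.601 -0.069  0.116]
ptr [ 0.5578 -0.0733  0.104 ] cab 0.5487 -0.1242
   d [ 0.558 -0.073  0.104]
lineA [ 0.546  -0.1225  0.1   ] cab 0.5325 -0.1722
   d [ 0.546 -0.122  0.101]
lineB [ 0.5642 -0.1218  0.1   ] cab 0.5507 -0.1731
   d [ 0.564 -0.122  0.1  ]
ledgeL [ 0.5481 -0.147   0.1   ] cab 0.5323 -0.1967
   d [ 0.548 -0.147  0.099]
ledgeR [ 0.5359 -0.0141  0.1   ] cab 0.5324 -0.0632
   d [0.54  0.003 0.02 ]
tcp [ 0.6028 -0.0672  0.2171] cab 0.5941 -0.1223
```

Emit:
{"fn": "move_arm", "kwargs": {
  "plan": [
    {"delta_pos": [0,-0.002,0.03],"turn": [0,-0.003,0],"fingers": 0.6},
    {"delta_pos": [0,-0.002,0.06],"turn": [0,-0.003,0],"fingers": 0.6},
    {"delta_pos": [0,-0.002,0.09],"turn": [0,-0.003,0],"fingers": 0.6},
    {"delta_pos": [0,-0.002,0.12],"turn": [0,-0.003,0],"fingers": 0.6},
    {"delta_pos": [0,-0.002,0.14],"turn": [0,-0.003,0],"fingers": 0.6},
    {"delta_pos": [0,-0.002,0.155],"turn": [0,-0.003,0],"fingers": 0.6},
    {"delta_pos": [0,-0.002,0.155],"turn": [0,-0.003,0],"fingers": 0.6}
  ]
}}

```text
clock: 11.52
position: [0.6026, -0.0696, 0.0619]
ee_rot: [-0.046, 0.999, 0.001, -0.0]
ft_force: [0.1, 0.1, 0.1]
grip_width: 0.401
grasp_force: 0.0
```

Emit:
{"fn": "move_arm", "kwargs": {
  "plan": [
    {"delta_pos": [0,0,0],"turn": [0,0,0],"fingers": 1},
    {"delta_pos": [0,0,0],"turn": [0,0,0],"fingers": 1},
    {"delta_pos": [0,0,0],"turn": [0,0,0],"fingers": 1},
    {"delta_pos": [0,0,0],"turn": [0,0,0],"fingers": 1}
  ],
  "force": 60
}}

```text
clock: 12.02
position: [0.6037, -0.0686, 0.0637]
ee_rot: [-0.046, 0.999, 0.001, 0.001]
ft_force: [-1.7, 4.5, 7.1]
grip_width: 0.104
grasp_force: 59.3
```

Emit:
{"fn": "move_arm", "kwargs": {
  "plan": [
    {"delta_pos": [0,-0.005,0],"turn": [0,0,0],"fingers": 1},
    {"delta_pos": [0,-0.012,0],"turn": [0,0,0],"fingers": 1},
    {"delta_pos": [0,-0.02,0],"turn": [0,0,0],"fingers": 1},
    {"delta_pos": [0,-0.028,0],"turn": [0,0,0],"fingers": 1},
    {"delta_pos": [0,-0.036,0],"turn": [0,0,0],"fingers": 1},
    {"delta_pos": [0,-0.042,0],"turn": [0,0,0],"fingers": 1},
    {"delta_pos": [0,-0.045,0],"turn": [0,0,0],"fingers": 1},
    {"delta_pos": [0,-0.045,0],"turn": [0,0,0],"fingers": 1},
    {"delta_pos": [0,-0.045,0],"turn": [0,0,0],"fingers": 1}
  ]
}}

```text
clock: 13.15
position: [0.6074, -0.1115, 0.0636]
ee_rot: [-0.047, 0.999, 0.002, 0.001]
ft_force: [-3.8, 8.7, 8.8]
grip_width: 0.108
grasp_force: 59.6
```

```bash
python3 - <<'E'
from h import *
o=get_obs();c=camera('wrist');save(c,'w6.png');print(o['position'],o['joint_pos'].round(2),o['ft_force']);rep('tcp',np.array(o['position']))
cv2.imwrite('pics/w6c.png',c['color'][:340,:,::-1])
E
```

```text
[ 0.60743713 -0.11148099  0.06364766] [ 0.71  0.56 -0.79  1.61  0.42  1.15  1.49] [-3.7773201   8.70929303  8.79180115]
tcp [ 0.6074 -0.1115  0.0636] cab 0.5946 -0.1668
```

View pics/w6c.png

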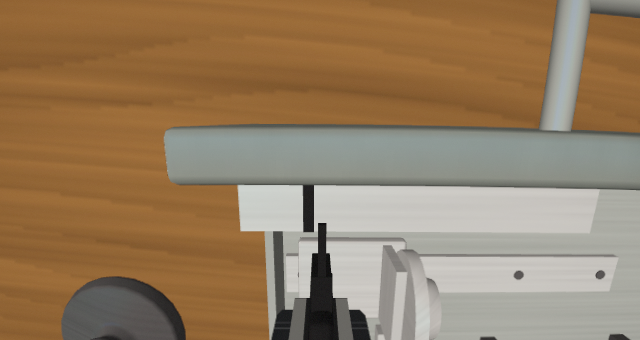

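The pointer tip is at (322,224) and the line at u≈308 (v 185 to 231), so a few mm are left. I'll measure that below.

```bash
cat > m.py <<'E'
from h import *
o=get_obs();c=camera('wrist');g=c['color'].max(2).astype(int)
def cen(v,lo,hi,first=0):
    w=np.clip(130-g[v,lo:hi],0,None); return (w*np.arange(lo,hi)).sum()/w.sum(), w.sum()
import sys
a,b,lo,hi=map(int,sys.argv[1:5])   # line window, pointer window
L=[(onplane(c,cen(v,a,b)[0],v,.1,o)@ey) for v in range(192,218,5)]
P=[(onplane(c,cen(v,lo,hi)[0],v,.104,o)@ey) for v in (236,240,244)]
for v in (220,224,226,228,232,240,248): print(v,g[v,298:330].tolist())
print('line y',np.round(L,4),'ptr y',np.round(P,4),'diff mm',1e3*(np.mean(P)-np.mean(L)))
rep('tcp',np.array(o['position'])); print(o['ft_force'].round(1),o['grasp_force'])
E
python3 m.py 298 318 314 332
```

```text
220 [204, 204, 204, 204, 203, 51, 33, 32, 32, 34, 34, 31, 31, 33, 30, 32, 202, 203, 203, 203, 203, 202, 202, 202, 202, 203, 202, 202, 203, 202, 202, 203]
224 [205, 203, 204, 204, 204, 50, 34, 34, 33, 36, 34, 33, 31, 32, 34, 34, 203, 204, 203, 204, 38, 19, 21, 17, 18, 16, 18, 19, 126, 203, 204, 203]
226 [205, 205, 204, 205, 204, 91, 32, 33, 34, 32, 31, 33, 29, 32, 31, 34, 204, 204, 203, 204, 46, 32, 30, 33, 31, 31, 31, 30, 133, 203, 203, 203]
228 [206, 206, 206, 205, 206, 93, 31, 33, 32, 32, 31, 32, 33, 30, 32, 30, 205, 206, 205, 205, 47, 29, 33, 32, 31, 33, 30, 33, 133, 205, 205, 205]
232 [175, 175, 175, 175, 175, 147, 146, 145, 147, 146, 147, 145, 146, 145, 145, 145, 174, 175, 175, 175, 42, 31, 31, 33, 34, 33, 35, 30, 110, 174, 175, 174]
240 [165, 155, 144, 146, 146, 146, 146, 147, 146, 145, 146, 145, 143, 142, 143, 143, 144, 143, 144, 143, 34, 33, 34, 32, 31, 29, 30, 28, 116, 140, 142, 141]
248 [170, 205, 203, 203, 203, 204, 203, 203, 202, 202, 203, 204, 204, 203, 203, 203, 202, 203, 203, 203, 45, 30, 33, 32, 32, 31, 29, 33, 170, 203, 203, 203]
line y [-0.1725 -0.1725 -0.1725 -0.1725 -0.1726 -0.1726] ptr y [-0.1676 -0.1676 -0.1676] diff mm 4.932527759301308
tcp [ 0.6074 -0.1114  0.0636] cab 0.5946 -0.1668
[-4.7 10.6  8.9] 59.62413269095123
```

Emit:
{"fn": "move_arm", "kwargs": {
  "plan": [
    {"delta_pos": [0.0005,-0.002,0],"turn": [0,0,0],"fingers": 1},
    {"delta_pos": [0.001,-0.004,0],"turn": [0,0,0],"fingers": 1},
    {"delta_pos": [0.001,-0.005,0],"turn": [0,0,0],"fingers": 1},
    {"delta_pos": [0.001,-0.005,0],"turn": [0,0,0],"fingers": 1},
    {"delta_pos": [0.001,-0.005,0],"turn": [0,0,0],"fingers": 1}
  ]
}}

```text
clock: 13.88
position: [0.6079, -0.1159, 0.0637]
ee_rot: [-0.047, 0.999, 0.002, 0.002]
ft_force: [1.0, 10.6, 3.8]
grip_width: 0.106
grasp_force: 59.2
```

```bash
cat > m2.py <<'E'
from h import *
o=get_obs();c=camera('wrist');save(c,'w7.png');g=c['color'].max(2).astype(int)
for v in (205,224,236,240): print(v,g[v,304:344].tolist())
rep('tcp',np.array(o['position'])); print(o['ft_force'].round(1),o['grasp_force'])
t=camera('top')
# panel outer-ish edge & cabinet front from top depth: handle bar front
for y,u0 in ((-.1,None),):
  vv,uu=np.mgrid[150:330,200:440]
  X=np.array([bydepth(t,u,v) for u,v in zip(uu.ravel(),vv.ravel())]); 
  m=(X[:,2]>.122)&(X[:,2]<.137); q=X[m]; a=q@ex; b=q@ey
  for y in (.05,.08,.11):
    s=np.sort(a[abs(b-y)<.01]); gap=np.argmax(np.diff(s)); print(y,'panel',s[0].round(4),s[gap].round(4),'cab front',s[gap+1].round(4))
E
python3 m2.py
```

```text
205 [203, 203, 203, 203, 203, 202, 202, 203, 203, 203, 204, 90, 32, 33, 34, 34, 30, 34, 30, 31, 30, 32, 169, 202, 202, 202, 202, 202, 202, 202, 202, 202, 202, 201, 202, 202, 202, 202, 201, 202]
224 [205, 205, 205, 206, 205, 205, 205, 205, 204, 205, 205, 90, 35, 33, 24, 16, 18, 23, 19, 16, 19, 20, 127, 205, 205, 205, 204, 205, 205, 204, 204, 204, 205, 204, 205, 204, 204, 204, 205, 205]
236 [175, 177, 176, 176, 176, 176, 176, 176, 175, 175, 175, 175, 176, 175, 77, 34, 32, 34, 33, 33, 33, 33, 110, 173, 175, 175, 175, 173, 174, 174, 173, 175, 173, 174, 175, 174, 174, 174, 175, 173]
240 [151, 150, 151, 151, 151, 150, 150, 150, 149, 149, 148, 149, 148, 148, 67, 33, 29, 32, 30, 33, 30, 32, 91, 146, 146, 145, 145, 145, 146, 144, 144, 143, 144, 143, 144, 144, 144, 143, 144, 144]
tcp [ 0.6079 -0.1159  0.0637] cab 0.5946 -0.1713
[ 1.  10.6  3.8] 59.18624635320157
0.05 panel 0.5128 0.528 cab front 0.6868
0.08 panel 0.5131 0.5289 cab front 0.6871
0.11 panel 0.5132 0.5291 cab front 0.6872
```

Emit:
{"fn": "move_arm", "kwargs": {
  "plan": [
    {"delta_pos": [0,-0.0007,0],"turn": [0,0,0],"fingers": 1},
    {"delta_pos": [0,-0.0007,0],"turn": [0,0,0],"fingers": 1},
    {"delta_pos": [0,-0.0007,0],"turn": [0,0,0],"fingers": 1},
    {"delta_pos": [0,-0.0007,0],"turn": [0,0,0],"fingers": 1}
  ]
}}

```text
clock: 14.48
position: [0.6079, -0.1164, 0.0637]
ee_rot: [-0.048, 0.999, 0.002, 0.002]
ft_force: [-0.1, 11.7, 4.2]
grip_width: 0.104
grasp_force: 59.2
```

```bash
python3 m2.py; python3 m.py 306 334 306 334|tail -3; python3 m2.py|tail -4;cp pics/w7.png pics/w8.png
```

```text
205 [204, 204, 204, 203, 203, 203, 203, 203, 203, 203, 203, 203, 172, 42, 31, 34, 32, 33, 31, 33, 34, 31, 32, 83, 201, 202, 202, 202, 202, 202, 202, 202, 202, 202, 202, 202, 202, 202, 202, 202]
224 [206, 206, 206, 205, 205, 206, 205, 206, 205, 205, 204, 205, 173, 43, 24, 17, 16, 21, 21, 18, 19, 19, 26, 86, 204, 205, 204, 205, 205, 204, 205, 204, 205, 204, 205, 204, 204, 204, 204, 204]
236 [176, 177, 176, 177, 176, 177, 175, 175, 175, 175, 175, 175, 175, 176, 77, 33, 33, 31, 30, 31, 32, 29, 110, 173, 174, 176, 175, 175, 174, 174, 174, 174, 174, 173, 175, 174, 174, 175, 174, 174]
240 [151, 151, 151, 151, 151, 150, 150, 150, 149, 149, 149, 148, 148, 147, 68, 31, 34, 34, 29, 34, 30, 32, 91, 147, 147, 145, 144, 146, 145, 144, 144, 144, 143, 143, 144, 143, 143, 144, 144, 144]
tcp [ 0.6079 -0.1164  0.0637] cab 0.5946 -0.1718
[-0.1 11.7  4.2] 59.16613942477852
0.05 panel 0.513 0.5281 cab front 0.6865
0.08 panel 0.5131 0.529 cab front 0.6867
0.11 panel 0.5133 0.5291 cab front 0.6869
line y [-0.1725 -0.1725 -0.1725 -0.1726 -0.1726 -0.1726] ptr y [-0.1726 -0.1725 -0.1726] diff mm -0.0018879320712039682
tcp [ 0.6079 -0.1164  0.0637] cab 0.5946 -0.1718
[-0.  11.2  5.1] 59.165036785416305
[ 0.4 11.6  5.4] 59.16577380616218
0.05 panel 0.5129 0.5279 cab front 0.6868
0.08 panel 0.5131 0.5291 cab front 0.6871
0.11 panel 0.5131 0.5289 cab front 0.6871
```

View pics/w8.png

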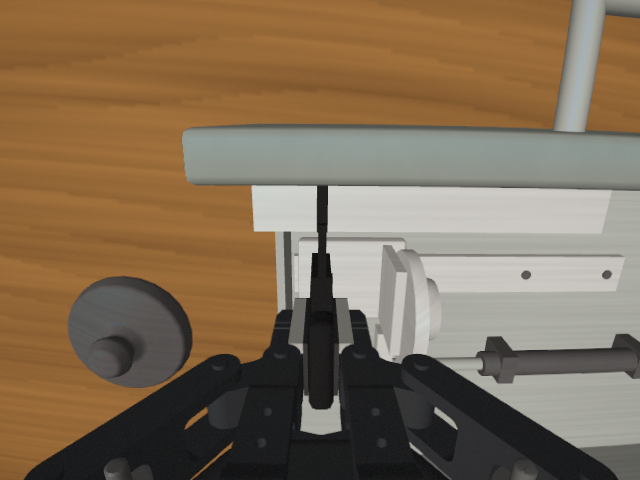

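The pointer (u≈322) now lies on the line (u≈322), 0.0 mm apart. The tab is held at 59 N and the drawer is still at its stop, so I'm handing in.

```bash
python3 -c "
from workcell import hand_in
print(hand_in())"
```

```text
the job is handed in; nothing more can be done
None
```

The drawer is out at its stop and the roll holder is held with its pointer on the black line (0.0 mm off by the wrist camera, 59 N grip); the job is handed in, and the roll, weight, chalk and shears were not touched.

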